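# Shift the gearbox lever through its gate into third

## Task

The drive gearbox stands in park. Change it to third: with closed fingertips push the black-knobbed lever out of its park slot, sideways along the cross channel and fully home into the slot whose plate carries three studs, without shifting into any of the other marked slots on the way. Only push the lever from outside, never take it between the fingers, leave the things around the gearbox standing where they are, and move clear.

Things in the scene. Friction and masses are not known exactly. Their poses are not given: they have to be found in the camera images.
- gearbox: grey drive gearbox fixed to the bench, foot 206 x 144 mm, its plain steel gate plate (172 x 126 mm) on top. Origin at the centre of its underside; x points from the park side to the far side, y to the left of x, z up. An output shaft sticks out of its +x side, 40 mm above the bench, to x = +123 mm
- gate (a point): centre of the gate plate's upper face, 84 mm above the bench, axes as the gearbox. A straight cross channel runs along y through x = 0; from its two ends slots lead to +x and to -x (four in all); the park slot leads from its middle to -x only. All are 15 mm wide, the lever's stick is 10 mm thick and the gate really blocks it
- lever_along (a joint): lever swing along the gearbox's x, rad: 0 = stick in the cross channel, +0.30 = fully home in a slot on the +x side, -0.30 = fully home in a slot (or park) on the -x side; stops at both ends. Starts in park at -0.30 to -0.22. The lever stays where it is left; about 1.3 N sideways at the knob moves it
- lever_across (a joint): lever swing along the gearbox's y, rad: 0 = middle (park slot), +0.30 = at the +y end of the cross channel in line with the two +y slots, -0.30 = at the -y end; stops at both ends. To enter a slot it must be within about 0.03 of that slot's value
- knob (a point): centre of the black rounded barrel-shaped lever knob, 32 mm diameter and 34 mm high, on a 10 mm steel stick. The stick pivots 10 mm above the bench on the gearbox's axis and this point is 160 mm from the pivot: in the gearbox frame it is at x = 160 sin(along), y = 160 cos(along) sin(across), z = 10 + 160 cos(along) cos(across) mm
- plate_three: small white square plate, 38 x 38 mm and 2 mm thick, with three dark studs (10 mm across, 3 mm high) in a diagonal row: marks the slot to be used. Origin at the centre of its underside on the gate plate, 84 mm above the bench. The four plates lie at (x, y) = (+-64, +-41) mm in the gearbox frame, each just beyond the end of its slot; which plate lies where changes
- plate_one: the same kind of plate with one stud in the middle; marks a slot not to be used
- plate_two: the same kind of plate with two studs on a diagonal; marks a slot not to be used
- plate_four: the same kind of plate with four studs in a square; marks a slot not to be used
- steel_ring: loose ground steel ring, 60 mm across, 24 mm high, beside the gearbox's +y side; origin at the centre of its underside; to be left alone
- v_block: loose small steel V-block, 40 x 48 x 34 mm, beside the gearbox's -y side; origin at the centre of its underside; to be left alone
- plug_gauge: loose plug gauge lying on the bench in front of the gearbox's -x side, 104 mm long, 22 mm thick; origin at the centre of its underside; to be left alone
- oil_bottle: loose oil bottle with a red spout, 46 mm across, 134 mm high, behind the gearbox; origin at the centre of its underside; to be left alone
- grease_tin: loose round grease tin with a green lid, 67 mm across, 31 mm high, behind the gearbox; origin at the centre of its underside; to be left alone

How it is judged:
By the outcome, as a careful person would: the job done as asked, in the order asked, and still so for the second after the job is handed in, with the robot touching nothing.
It also fails if it takes over 58 s, if anything falls off the work surface, if the arm or the gripper's body presses on something with over 40 N, if the wrist force passes 120 N, or if a joint passes its speed limit or range.

## Robot

A 7-joint arm with a two-finger parallel gripper is mounted at the origin on the work surface; the furniture and walls round the work are solid. World frame = base frame: x ahead of the robot, y to its left, z up, the work surface at z = 0. Lengths are in m, angles in rad, forces in N, time in s.
With the tool pointing down it reaches from about 0.4 to 0.85 m from the base axis. Payload 4.5 kg.
Tool frame: the origin (TCP) lies between the finger pads; the fingertips stand 8 mm ahead of it and the grasp point (between the pads) lies 11 mm behind it; z points along the fingers, y is the direction in which the jaws open and shut (so a half turn about z gives the same grasp; the last joint's range is limited). The gripper opens to 88 mm and grips with 3 to 60 N. Pads are 18 mm wide; open, the fingers measure 123 mm over their backs; the gripper's body (75 mm by 187 mm) begins 45 mm behind the grasp point.
Start: joints at [-1.277, 0.689, -0.195, 1.565, 0.157, 0.902, -0.215], TCP at [0.161, 0.604, 0.221] pointing down, gripper open.
Joint ranges: [-3.01, 3.01], [-0.46, 2.08], [-1.47, 1.51], [0.13, 2.56], [-1, 4.14], [0.04, 2.09], [-2.66, 2.66]. Speed limits (rad/s): [2.57, 2.57, 3.14, 3.14, 3.14, 3.14, 3.14].

## Interface

Orientations are given as a unit quaternion [x, y, z, w].
In Python, from cell import robot gives the robot as it stands.
- The arm moves only by the tool step_arm, never from a script. Its argument "motion" is a list that holds one entry, the list of rows, each a list of 7 numbers: the shift along the world's x, y, z in cm, then the turn, a rotation vector about the world's x, y, z in rad, then the gripper command: -1 is fully open, 1 is shut, values between are in proportion. In form: [[[tx, ty, tz, ax, ay, az, claw], ...]]. A call has 1 to 5 rows; each row is the pose to reach, as a shift and turn from the pose commanded when the call began; what a row does not reach only later rows make up. A row lasts 1/12 s, in which the tool goes at most 41.7 mm and 7.16 degrees, less where a joint would pass 70% of its speed; a pose out of reach is approached as far as the arm can. A call with a gripper value outside its range is refused whole. The fingers move at their own pace and stop on an object; "squeeze" is the grip in N (left out, the last holds). Time passes only in rows, so rows that repeat a pose let the fingers close. It gives the time, the measured TCP pose, the force and the opening at its end, in the units of the state.
- robot.get_obs(): the state, without advancing time (a new reading comes with each control period).
- robot.read_camera(name): name is "scene" or "top" or "wrist"; returns a dict with "pixels" (480x640x3 uint8, blue, green, red), "camera_matrix" (3x3 intrinsics, pixels), "position" and "orientation" of the camera in the world; the wrist camera has in their place "tool_from_camera" (4x4, takes a point from camera to tool coordinates, whose origin is the TCP and whose axes are the flange's). Camera axes: x right, y down, z forward; pixel columns grow to the right and rows downward; lengths in m; the calibration is good to about 2 mm. A picture is of the moment at which its call begins: read the wrist's pose just before it. There is no depth.
- robot.job_done(): hands the job in, once; it reports no verdict.
Trained networks look in the newest picture that a camera, given by its name, has taken for a name from the list of things; names that differ only in an ending like _2 or _b are one class to them, and where a whole thing is asked for, a point or a joint stands for the part that bears it (a point fixed in the world has none). Each returns a list of dicts, best first, with "confidence" (0 to 1); they miss things now and then, are a little off and sometimes report something else, mostly with a low value. They report only what shows in the picture. A call takes as long as a camera call.
- robot.spot_in(camera, target): "point" ([x, y, z] in m, in world coordinates, good to about 4 mm: the middle of the surface that is visible of it).
- robot.outline_of(camera, target): "mask" (480x640 bool, what is visible of it).
- robot.spot_point(camera, target): "point" ([x, y, z] in m, in world coordinates, good to about 4 mm: a listed point, or the origin of a listed thing).
The state is a dict: "time_s": time; "joints": joint angles; "joint_vel": joint speeds; "tau": joint torques, N m; "position": TCP position; "eef_rot": TCP orientation; "contact_force": force on the tool from outside, world axes, zero at the start; "ft_torque": the same for the moment, N m; "opening": finger opening in m.
Only numpy, scipy, OpenCV 4.12 (cv2) and the standard library are available. Lean on these libraries where they do the work, as an engineer would, in place of code of your own. Each camera call takes 0.05 s, during which the arm holds its last target. There are 200 camera calls.

## Working session

There is one attempt and no reset: what is moved stays moved. The work goes in short steps, Python scripts to look and compute and a tool call to move; the robot and the scene stay as the last step left them, time stands still between calls to the robot, and variables do not carry over. Pictures are saved under pics/ and viewed, about 8 in all and at most 12, crops included, and the job is handed in when it is done.

Besides the shell and the picture viewer there is one more tool, called after ">>>" as name([rows], argument=value, ...), one row to a line, values as JSON. step_arm: Moves the arm, as the interface text tells. Its arguments: {"type":"object","properties":{"motion":{"type":"array"},"squeeze":{"type":"number"}},"required":["motion"]}

```bash
mkdir -p pics; cat > h.py <<'E'
import numpy as np, cv2
from cell import robot
E
python3 - <<'E'
from h import *
o=robot.get_obs(); print(o['time_s'],o['position'],o['eef_rot'],o['opening'])
for c in ('scene','top'):
    d=robot.read_camera(c); cv2.imwrite(f'pics/{c}0.png',d['pixels'])
    print(c,np.round(d['position'],3),np.round(d['orientation'],3))
    for n in ('gearbox','gate','knob','plate_three','plate_one','plate_two','plate_four','steel_ring','v_block','plug_gauge','oil_bottle','grease_tin'):
        r=robot.spot_point(c,n)
        print(n,[(np.round(x['point'],3).tolist(),round(x['confidence'],2)) for x in r[:2]])
print(robot.get_obs()['time_s'])
E
```

```text
0.0 [0.16046111 0.60335007 0.22001946] [ 1.29506132e-01  9.91578190e-01 -9.23823831e-04 -3.93261079e-05] 0.08797593869329509
scene [ 0.253 -0.687  0.574] [ 0.85  -0.198  0.122 -0.472]
gearbox [([0.539, -0.042, -0.0], 0.87)]
gate [([0.541, -0.042, 0.079], 0.64)]
knob [([0.501, -0.052, 0.168], 0.97), ([0.492, -0.101, 0.088], 0.6)]
plate_three [([0.586, 0.014, 0.084], 0.51), ([0.764, 0.066, -0.003], 0.48)]
plate_one [([0.49, -0.101, 0.085], 0.87)]
plate_two [([0.468, -0.022, 0.083], 0.79), ([0.542, -0.041, 0.082], 0.23)]
plate_four [([0.606, -0.064, 0.084], 0.82)]
steel_ring [([0.484, 0.068, -0.003], 0.55)]
v_block [([0.57, -0.16, -0.001], 0.9)]
plug_gauge [([0.411, -0.142, -0.0], 0.59)]
oil_bottle [([0.779, -0.084, -0.003], 0.97), ([0.491, -0.098, 0.088], 0.17)]
grease_tin [([0.761, 0.064, -0.003], 0.83)]
top [ 0.51  -0.028  0.981] [ 0.715 -0.697  0.04  -0.03 ]
gearbox [([0.539, -0.04, -0.001], 0.98), ([0.411, -0.142, 0.004], 0.23)]
gate [([0.54, -0.043, 0.082], 0.83)]
knob [([0.498, -0.058, 0.167], 0.91)]
plate_three [([0.778, -0.085, -0.003], 0.64), ([0.583, 0.011, 0.084], 0.62)]
plate_one [([0.494, -0.098, 0.083], 0.64)]
plate_two [([0.464, -0.023, 0.081], 0.94)]
plate_four [([0.613, -0.065, 0.083], 0.81)]
steel_ring [([0.476, 0.065, -0.001], 0.72), ([0.492, -0.099, 0.081], 0.42)]
v_block [([0.579, -0.165, -0.004], 0.63)]
plug_gauge [([0.412, -0.143, 0.001], 0.57)]
oil_bottle [([0.776, -0.086, -0.001], 0.73)]
grease_tin [([0.76, 0.07, -0.001], 0.79)]
1.3
```

View pics/top0.png

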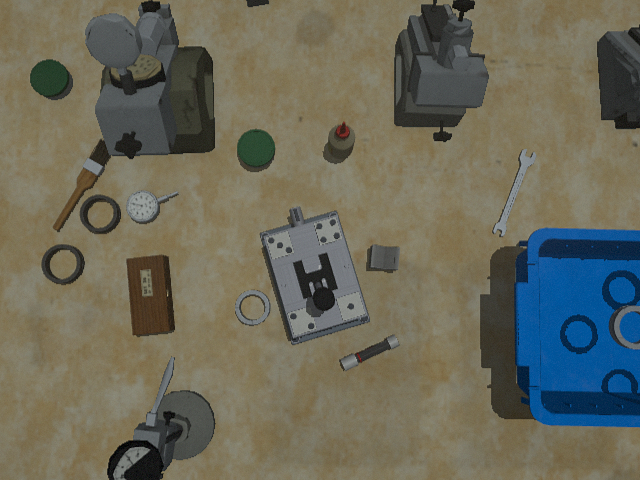

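View pics/scene0.png

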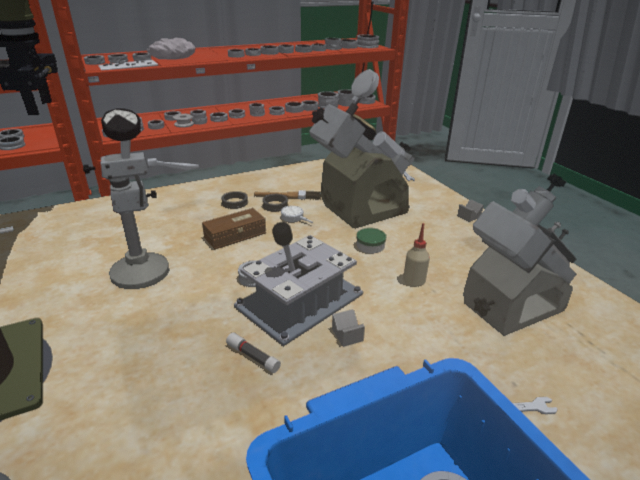

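The top view shows the gearbox turned about 16.5°, with the shaft (295,215) pointing up-left. The knob (322,298) is in park. The plate near (278,242), at gearbox +x/+y, looks like the three-stud one. The scene view shows a tall dial stand (130,190) between the arm and the gearbox, so I'll lift first and confirm the studs with a crop.

```bash
python3 - <<'E'
from h import *
a=cv2.imread('pics/top0.png')[200:350,245:385]; b=cv2.imread('pics/scene0.png')[215:335,230:370]
cv2.imwrite('pics/crop.png',np.hstack([cv2.resize(a,(400,428),interpolation=2),cv2.resize(b,(400,428),interpolation=2)]))
P=np.array([[64,41],[-64,41],[64,-41],[-64,-41]])/1e3
W=np.array([[.5845,.0125],[.466,-.0225],[.6095,-.0645],[.492,-.0995]])
H=(P.T@(W-W.mean(0))); yaw=np.arctan2(H[0,1]-H[1,0],H[0,0]+H[1,1]); print(W.mean(0),yaw)
R=np.array([[np.cos(yaw),-np.sin(yaw)],[np.sin(yaw),np.cos(yaw)]]); print(W-W.mean(0)-P@R.T)
E
```

```text
[ 0.538  -0.0435] 0.2976817827975345
[[-0.00265972 -0.00196828]
 [ 0.00121071  0.00057472]
 [-0.00171071 -0.00057472]
 [ 0.00315972  0.00196828]]
```

View pics/crop.png

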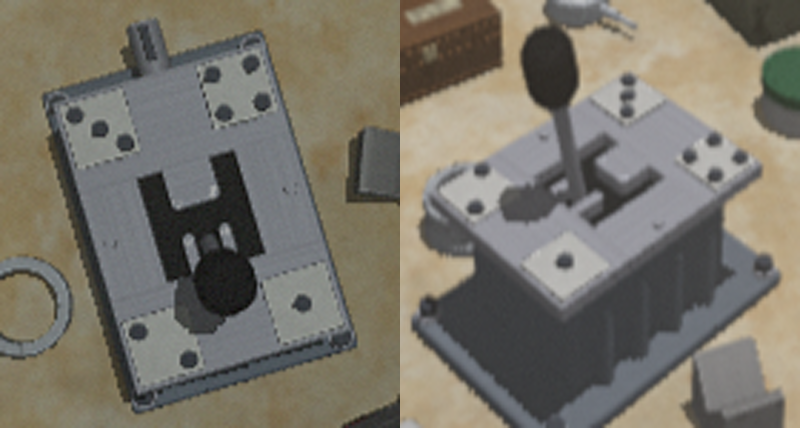

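>>> step_arm([
  [[0,0,4,0,0,0.11,1],[0,0,8,0,0,0.22,1],[0,0,12,0,0,0.33,1],[0,0,16,0,0,0.44,1],[0,0,20,0,0,0.55,1]],
], squeeze=20)

```text
time_s: 1.72
position: [0.1606, 0.6035, 0.4231]
eef_rot: [-0.147, 0.989, 0.0, 0.0]
contact_force: [-0.1, 1.6, -0.3]
opening: 0.057
```

The crop confirms it: three studs at +x/+y, four at +x/−y, one at −x/−y and two at −x/+y. The route is therefore +x out of park, then +y to the stop, then +x home.

>>> step_arm([
  [[3,-2.5,0.5,0,0,0,1],[6,-5,1,0,0,0,1],[9,-7.5,1,0,0,0,1],[12,-10,1,0,0,0,1],[15,-12.5,1,0,0,0,1]],
])

```text
time_s: 2.13
position: [0.3117, 0.4776, 0.4311]
eef_rot: [-0.145, 0.989, 0.0, 0.0]
contact_force: [1.4, 1.3, 0.3]
opening: 0.0237
```

>>> step_arm([
  [[3,-2.5,0,0,0,0,1],[6,-5,0,0,0,0,1],[8,-8,0,0,0,0,1],[10,-11.5,0,0,0,0,1],[12,-15,0,0,0,0,1]],
])

```text
time_s: 2.55
position: [0.4312, 0.3275, 0.4307]
eef_rot: [-0.145, 0.989, 0.0, -0.0]
contact_force: [0.5, -0.7, 0.5]
opening: 0.0002
```

>>> step_arm([
  [[1,-4,0,0,0,0,1],[2,-8,0,0,0,0,1],[3,-12,0,0,0,0,1],[3,-16,0,0,0,0,1],[3,-20,0,0,0,0,1]],
])

```text
time_s: 2.97
position: [0.4606, 0.1269, 0.4308]
eef_rot: [-0.144, 0.99, -0.0, 0.0]
contact_force: [1.0, -0.2, -0.1]
opening: 0.0004
```

>>> step_arm([
  [[0,-4,0,0,0,0,1],[-0.5,-8,0,0,0,0,1],[-1,-12,-2,0,0,0,1],[-1,-16,-4,0,0,0,1],[-1,-19.5,-6,0,0,0,1]],
])

```text
time_s: 3.38
position: [0.4503, -0.0636, 0.3735]
eef_rot: [-0.144, 0.99, -0.0, 0.001]
contact_force: [0.5, 0.0, -1.0]
opening: 0.0006
```

>>> step_arm([
  [[0,0,-3,0,0,0,1],[0,0,-6,0,0,0,1],[0,0,-9,0,0,0,1],[0,0,-12,0,0,0,1],[0,0,-15,0,0,0,1]],
])

```text
time_s: 3.8
position: [0.4507, -0.0617, 0.2224]
eef_rot: [-0.144, 0.99, 0.0, 0.001]
contact_force: [1.2, 0.8, -0.1]
opening: 0.0002
```

```bash
cat >> h.py <<'E'
C=np.array([.539,-.0425]); u=np.array([.9597,.2811]); v=np.array([-.2811,.9597])
def look(n=None):
    o=robot.get_obs(); p=o['position']; d=p[:2]-C
    print('t',o['time_s'],'tcp',np.round(p,4),'gb mm',np.round([d@u*1e3,d@v*1e3],1),'F',np.round(o['contact_force'],1))
    for c in ('top','scene'):
        im=robot.read_camera(c)['pixels']
        for r in robot.spot_point(c,'knob')[:1]:
            q=np.array(r['point']); e=q[:2]-C; print(c,'knob',np.round(q,3),'gb mm',np.round([e@u*1e3,e@v*1e3],1),round(r['confidence'],2))
        if n: cv2.imwrite(f'pics/{n}_{c}.png',im)
E
python3 -c "
from h import *
look('a')
a=cv2.imread('pics/a_top.png')[200:360,230:400];b=cv2.imread('pics/a_scene.png')[150:340,200:400]
cv2.imwrite('pics/a.png',np.hstack([cv2.resize(a,(400,376)),cv2.resize(b,(396,376))]))"
```

```text
t 3.8 tcp [ 0.4507 -0.0617  0.2224] gb mm [-90.1   6.4] F [ 1.2  0.8 -0.1]
top knob [ 0.498 -0.051  0.167] gb mm [-41.7   3.1] 0.98
```

View pics/a.png

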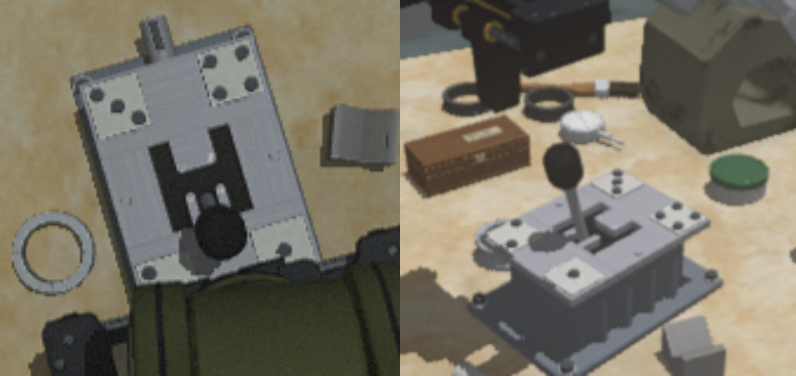

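The scene view shows the fingers behind the knob (565,165) on the park side, and the knob hasn't moved. Next I lower the fingers and push +x out of park.

>>> step_arm([
  [[0.2,-0.6,-3,0,0,0,1],[0.2,-0.6,-6,0,0,0,1],[0.2,-0.6,-7,0,0,0,1]],
])

```text
time_s: 4.25
position: [0.4532, -0.0679, 0.1529]
eef_rot: [-0.144, 0.99, -0.0, 0.0]
contact_force: [-0.4, -0.2, -0.3]
opening: 0.0003
```

>>> step_arm([
  [[1,0.3,0,0,0,0,1],[2,0.6,0,0,0,0,1],[2.8,0.8,0,0,0,0,1],[3.6,1.05,0,0,0,0,1],[4.4,1.3,0,0,0,0,1]],
])

```text
time_s: 4.67
position: [0.4974, -0.0548, 0.1546]
eef_rot: [-0.144, 0.99, -0.0, 0.001]
contact_force: [-1.9, -0.8, 1.8]
opening: 0.0006
```

>>> step_arm([
  [[0.4,0.12,0,0,0,0,1],[0.8,0.23,0,0,0,0,1],[1.2,0.35,0,0,0,0,1],[1.2,0.35,0,0,0,0,1]],
])

```text
time_s: 5.0
position: [0.5095, -0.0507, 0.1534]
eef_rot: [-0.145, 0.989, 0.0, 0.001]
contact_force: [-1.2, -0.7, 0.9]
opening: 0.0002
```

```bash
python3 -c "
from h import *
look('b')"
```

```text
t 5.0 tcp [ 0.5095 -0.0507  0.1534] gb mm [-30.6   0.4] F [-1.2 -0.7  0.9]
scene knob [ 0.534 -0.043  0.174] gb mm [-4.6  0.6] 0.91
```

>>> step_arm([
  [[0.2,0.06,0,0,0,0,1],[0.4,0.12,0,0,0,0,1],[0.5,0.15,0,0,0,0,1],[0.5,0.15,0,0,0,0,1]],
])

```text
time_s: 5.53
position: [0.5136, -0.0495, 0.1533]
eef_rot: [-0.145, 0.989, 0.0, -0.0]
contact_force: [-1.4, 0.1, 1.1]
opening: 0.0004
```

>>> step_arm([
  [[0.2,0.06,0,0,0,0,1],[0.2,0.06,0,0,0,0,1]],
])

```text
time_s: 5.7
position: [0.5158, -0.0489, 0.1533]
eef_rot: [-0.145, 0.989, 0.0, 0.0]
contact_force: [-2.6, -0.1, 1.3]
opening: 0.0008
```

>>> step_arm([
  [[-3.4,-1,0,0,0,0,1],[-2.6,-3.7,0,0,0,0,1],[-1.9,-6.3,0,0,0,0,1],[-1.9,-6.3,0,0,0,0,1]],
])

```text
time_s: 6.03
position: [0.4976, -0.118, 0.1534]
eef_rot: [-0.141, 0.99, -0.002, 0.001]
contact_force: [0.1, -0.4, -0.2]
opening: 0.0003
```

>>> step_arm([
  [[2.9,0.85,0,0,0,0,1],[5.8,1.7,0,0,0,0,1],[5.8,1.7,0,0,0,0,1]],
])

```text
time_s: 6.28
position: [0.5618, -0.0917, 0.1539]
eef_rot: [-0.146, 0.989, 0.001, 0.005]
contact_force: [0.7, 0.8, 0.5]
opening: 0.0005
```

```bash
python3 -c "
from h import *
look('c')
a=cv2.imread('pics/c_top.png')[200:360,230:400];b=cv2.imread('pics/c_scene.png')[150:340,200:400]
cv2.imwrite('pics/c.png',np.hstack([cv2.resize(a,(400,376)),cv2.resize(b,(396,376))]))"
```

```text
t 6.2833 tcp [ 0.5618 -0.0917  0.1539] gb mm [  8.1 -53.7] F [0.7 0.8 0.5]
top knob [ 0.536 -0.042  0.17 ] gb mm [-3.1  1.3] 0.71
scene knob [ 0.54  -0.038  0.172] gb mm [2.1 3.9] 0.96
```

View pics/c.png

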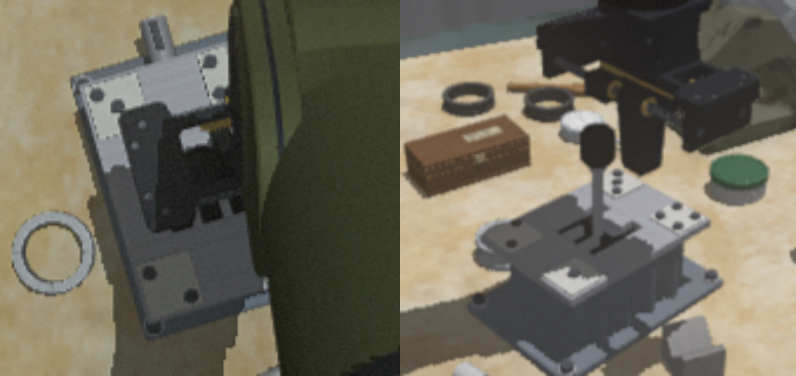

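The scene crop shows the lever upright in the channel at (598,145), with the fingertips at (645,165) on its −y side. Now I push along +y.

>>> step_arm([
  [[0,0,0,0,0,0,1],[-0.3,1,0,0,0,0,1],[-0.6,2,0,0,0,0,1],[-0.8,2.7,0,0,0,0,1],[-1,3.4,0,0,0,0,1]],
])

```text
time_s: 6.9
position: [0.5439, -0.06, 0.1535]
eef_rot: [-0.145, 0.989, -0.0, -0.0]
contact_force: [0.6, -2.4, 1.2]
opening: 0.0008
```

>>> step_arm([
  [[-0.15,0.5,0,0,0,0,1],[-0.3,1,0,0,0,0,1],[-0.45,1.5,0,0,0,0,1],[-0.6,2,0,0,0,0,1],[-0.6,2,0,0,0,0,1]],
])

```text
time_s: 7.32
position: [0.5381, -0.0395, 0.1532]
eef_rot: [-0.145, 0.989, 0.0, -0.0]
contact_force: [0.9, 0.0, 0.3]
opening: 0.0002
```

```bash
python3 -c "
from h import *
look('d')"
```

```text
t 7.3167 tcp [ 0.5381 -0.0395  0.1532] gb mm [0.  3.1] F [0.9 0.  0.3]
scene knob [ 0.527 -0.012  0.171] gb mm [-2.6 32.8] 0.82
```

>>> step_arm([
  [[-0.1,0.4,0,0,0,0,1],[-0.2,0.8,0,0,0,0,1],[-0.2,0.8,0,0,0,0,1]],
])

```text
time_s: 7.77
position: [0.5363, -0.0321, 0.1532]
eef_rot: [-0.145, 0.989, 0.0, -0.0]
contact_force: [0.2, -0.6, 0.5]
opening: 0.0007
```

>>> step_arm([
  [[-0.06,0.2,0,0,0,0,1],[-0.12,0.4,0,0,0,0,1],[-0.12,0.4,0,0,0,0,1]],
])

```text
time_s: 8.02
position: [0.5352, -0.0285, 0.1533]
eef_rot: [-0.145, 0.989, 0.0, -0.0]
contact_force: [1.0, -0.1, -0.3]
opening: 0.0004
```

```bash
python3 -c "
from h import *
look('e')"
```

```text
t 8.0167 tcp [ 0.5352 -0.0285  0.1533] gb mm [ 0.3 14.5] F [ 1.  -0.1 -0.3]
scene knob [ 0.528 -0.004  0.166] gb mm [ 0.8 40.2] 0.72
```

>>> step_arm([
  [[-0.06,0.2,0,0,0,0,1],[-0.06,0.2,0,0,0,0,1]],
])

```text
time_s: 8.38
position: [0.5347, -0.0268, 0.1533]
eef_rot: [-0.145, 0.989, 0.0, -0.0]
contact_force: [-0.0, -1.2, -0.7]
opening: 0.0003
```

>>> step_arm([
  [[-0.06,0.2,0,0,0,0,1],[-0.06,0.2,0,0,0,0,1]],
])

```text
time_s: 8.55
position: [0.5341, -0.0246, 0.1533]
eef_rot: [-0.145, 0.989, 0.0, -0.0]
contact_force: [0.0, -1.4, -0.4]
opening: 0.0004
```

>>> step_arm([
  [[-0.06,0.2,0,0,0,0,1],[-0.06,0.2,0,0,0,0,1]],
])

```text
time_s: 8.72
position: [0.5334, -0.0225, 0.1533]
eef_rot: [-0.145, 0.989, 0.0, -0.0]
contact_force: [0.1, -0.5, -0.4]
opening: 0.0003
```

>>> step_arm([
  [[-0.06,0.2,0,0,0,0,1],[-0.06,0.2,0,0,0,0,1]],
])

```text
time_s: 8.88
position: [0.5329, -0.0207, 0.1533]
eef_rot: [-0.145, 0.989, 0.0, 0.0]
contact_force: [0.8, -0.2, -0.1]
opening: 0.0005
```

```bash
python3 -c "
from h import *
look('f')
b=cv2.imread('pics/f_scene.png')[150:340,200:400]
cv2.imwrite('pics/f.png',cv2.resize(b,(600,570),interpolation=2))"
```

```text
t 8.8833 tcp [ 0.5329 -0.0207  0.1533] gb mm [ 0.3 22.6] F [ 0.8 -0.2 -0.1]
scene knob [ 0.777 -0.084 -0.003] gb mm [ 217.3 -106.4] 0.72
```

View pics/f.png

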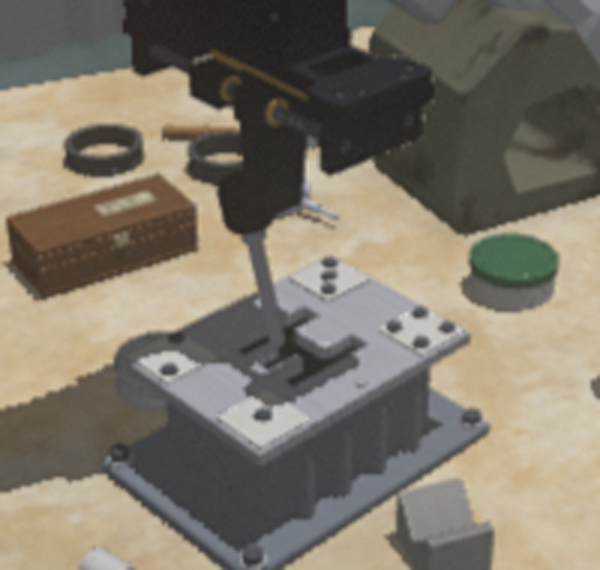

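The crop shows the knob around (240,203), leaning to +y and about at the channel end, with the fingers right behind it. I push on until the stop gives a clear force.

>>> step_arm([
  [[-0.06,0.2,0,0,0,0,1],[-0.06,0.2,0,0,0,0,1]],
])

```text
time_s: 9.25
position: [0.5324, -0.0194, 0.1533]
eef_rot: [-0.145, 0.99, -0.0, 0.0]
contact_force: [2.4, -4.4, -0.6]
opening: 0.0004
```

>>> step_arm([
  [[-0.06,0.2,0,0,0,0,1],[-0.06,0.2,0,0,0,0,1]],
])

```text
time_s: 9.42
position: [0.532, -0.0183, 0.1533]
eef_rot: [-0.144, 0.99, -0.001, 0.0]
contact_force: [1.8, -6.1, -1.2]
opening: 0.0001
```

>>> step_arm([
  [[0.5,-1.7,0,0,0,0,1],[1,-3.4,0,0,0,0,1],[-2.1,-4.3,0,0,0,0,1],[-5.2,-5.2,0,0,0,0,1],[-5.2,-5.2,0,0,0,0,1]],
])

```text
time_s: 9.83
position: [0.4713, -0.0706, 0.1527]
eef_rot: [-0.143, 0.99, 0.0, -0.006]
contact_force: [-1.3, 0.5, 0.2]
opening: 0.0004
```

>>> step_arm([
  [[-0.8,2.7,0,0,0,0,1],[-1.6,5.5,0,0,0,0,1],[-1.6,5.5,0,0,0,0,1]],
])

```text
time_s: 10.08
position: [0.4622, -0.0072, 0.1534]
eef_rot: [-0.149, 0.989, 0.002, -0.0]
contact_force: [1.0, 0.2, -0.1]
opening: 0.0003
```

```bash
python3 -c "
from h import *
look('g')
b=cv2.imread('pics/g_scene.png')[150:340,200:400]
cv2.imwrite('pics/g.png',cv2.resize(b,(600,570),interpolation=2))"
```

```text
t 10.0833 tcp [ 0.4622 -0.0072  0.1534] gb mm [-63.8  55.5] F [ 1.   0.2 -0.1]
top knob [0.519 0.004 0.164] gb mm [-5.8 50.5] 0.8
scene knob [0.524 0.004 0.165] gb mm [-1.4 49.3] 0.6
```

View pics/g.png

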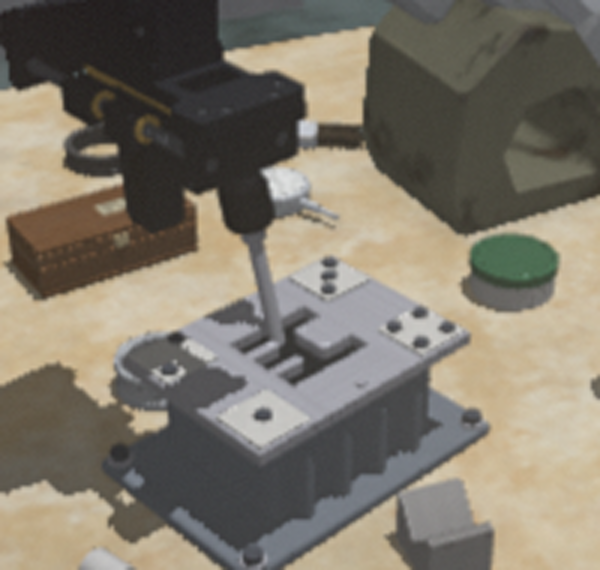

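The lever stands at the +y end of the channel: the stick enters the gate at (275,335), in line with the +x slot to the three-stud plate (328,275). The fingers are on its −x side, so I push it home.

>>> step_arm([
  [[1,0.3,0,0,0,0,1],[2,0.6,0,0,0,0,1],[3,0.9,0,0,0,0,1],[3.6,1.06,0,0,0,0,1],[4.2,1.23,0,0,0,0,1]],
])

```text
time_s: 10.7
position: [0.5057, -0.0026, 0.1531]
eef_rot: [-0.144, 0.99, -0.0, -0.001]
contact_force: [-1.1, -0.2, 1.2]
opening: 0.0006
```

>>> step_arm([
  [[0.5,0.15,0,0,0,0,1],[1,0.29,0,0,0,0,1],[1.5,0.44,0,0,0,0,1],[1.5,0.44,0,0,0,0,1]],
])

```text
time_s: 11.03
position: [0.5218, 0.0029, 0.1533]
eef_rot: [-0.145, 0.989, 0.0, 0.0]
contact_force: [-0.1, -0.8, -0.2]
opening: 0.0001
```

```bash
python3 -c "
from h import *
look('i')"
```

```text
t 11.0333 tcp [0.5218 0.0029 0.1533] gb mm [-3.8 48.5] F [-0.1 -0.8 -0.2]
scene knob [0.544 0.01  0.163] gb mm [20.1 49.2] 0.81
```

It is moving into the slot with no blocking force, so I continue.

>>> step_arm([
  [[0.6,0.18,0,0,0,0,1],[1.2,0.35,0,0,0,0,1],[1.7,0.5,0,0,0,0,1],[2.2,0.64,0,0,0,0,1],[2.2,0.64,0,0,0,0,1]],
])

```text
time_s: 11.65
position: [0.5443, 0.0097, 0.1533]
eef_rot: [-0.145, 0.989, 0.0, 0.001]
contact_force: [0.1, 0.7, -0.8]
opening: 0.0008
```

>>> step_arm([
  [[0.2,0.06,0,0,0,0,1],[0.4,0.12,0,0,0,0,1],[0.4,0.12,0,0,0,0,1]],
])

```text
time_s: 11.9
position: [0.5471, 0.0105, 0.1533]
eef_rot: [-0.145, 0.989, 0.0, 0.0]
contact_force: [-0.5, 0.3, -0.2]
opening: 0.0005
```

>>> step_arm([
  [[0.2,0.06,0,0,0,0,1],[0.2,0.06,0,0,0,0,1]],
])

```text
time_s: 12.07
position: [0.5491, 0.011, 0.1534]
eef_rot: [-0.145, 0.989, 0.0, 0.0]
contact_force: [-0.8, -1.2, 0.4]
opening: 0.0007
```

>>> step_arm([
  [[0.2,0.06,0,0,0,0,1],[0.2,0.06,0,0,0,0,1]],
])

```text
time_s: 12.23
position: [0.5509, 0.0116, 0.1533]
eef_rot: [-0.145, 0.989, 0.0, 0.0]
contact_force: [-1.8, -0.4, -0.9]
opening: 0.0004
```

>>> step_arm([
  [[0.2,0.06,0,0,0,0,1],[0.2,0.06,0,0,0,0,1]],
])

```text
time_s: 12.4
position: [0.5524, 0.012, 0.1532]
eef_rot: [-0.145, 0.989, -0.0, -0.001]
contact_force: [-2.6, -0.2, 0.5]
opening: 0.0003
```

>>> step_arm([
  [[0.2,0.06,0,0,0,0,1],[0.2,0.06,0,0,0,0,1]],
])

```text
time_s: 12.57
position: [0.5541, 0.0125, 0.1531]
eef_rot: [-0.145, 0.989, -0.0, -0.001]
contact_force: [-4.2, -0.8, 1.1]
opening: 0.0003
```

>>> step_arm([
  [[0.2,0.06,0,0,0,0,1],[0.2,0.06,0,0,0,0,1]],
])

```text
time_s: 12.73
position: [0.5552, 0.0128, 0.1529]
eef_rot: [-0.144, 0.99, -0.0, -0.002]
contact_force: [-5.6, -1.4, 1.2]
opening: 0.0007
```

>>> step_arm([
  [[0.2,0.06,0,0,0,0,1],[0.2,0.06,0,0,0,0,1],[0.2,0.06,0,0,0,0,1]],
])

```text
time_s: 12.98
position: [0.5557, 0.013, 0.1527]
eef_rot: [-0.144, 0.99, -0.0, -0.003]
contact_force: [-7.6, -1.8, 3.2]
opening: 0.0006
```

It is firmly on the stop. I back straight off and lift clear.

>>> step_arm([
  [[-1.5,-0.44,0,0,0,0,1],[-4,-1.2,0,0,0,0,1],[-6,-1.8,0,0,0,0,1],[-7,-2.1,3,0,0,0,1],[-7,-2.1,7,0,0,0,1]],
])

```text
time_s: 13.4
position: [0.4851, -0.0078, 0.2219]
eef_rot: [-0.144, 0.99, 0.0, -0.004]
contact_force: [2.0, 0.5, -0.6]
opening: 0.0005
```

>>> step_arm([
  [[0,0,4,0,0,0,1],[0,0,8,0,0,0,1],[0,0,12,0,0,0,1],[0,2,15,0,0,0,1],[0,6,17,0,0,0,1]],
])

```text
time_s: 13.82
position: [0.4918, 0.0469, 0.3966]
eef_rot: [-0.14, 0.99, -0.001, 0.005]
contact_force: [0.9, 1.0, -0.1]
opening: 0.0005
```

>>> step_arm([
  [[0,4,2,0,0,0,1],[0,8,2,0,0,0,1],[0,12,2,0,0,0,1],[0,16,2,0,0,0,1],[0,16,2,0,0,0,1]],
])

```text
time_s: 14.23
position: [0.4874, 0.2215, 0.4125]
eef_rot: [-0.152, 0.988, 0.005, 0.001]
contact_force: [-0.1, 0.5, 1.0]
opening: 0.0005
```

```bash
python3 -c "
from h import *
look('z')
a=cv2.imread('pics/z_top.png')[110:370,200:420];b=cv2.imread('pics/z_scene.png')[190:390,200:440]
cv2.imwrite('pics/z.png',np.hstack([cv2.resize(a,(380,449),interpolation=2),cv2.resize(b,(420,449),interpolation=2)]))
for n in ('steel_ring','v_block','plug_gauge','oil_bottle','grease_tin','gearbox'):
    print(n,[(c,np.round(robot.spot_point(c,n)[0]['point'],3).tolist()) for c in ('top','scene') if robot.spot_point(c,n)])"
```

```text
t 14.2333 tcp [0.4874 0.2215 0.4125] gb mm [ 24.7 267.8] F [-0.1  0.5  1. ]
top knob [0.567 0.016 0.156] gb mm [43.5 47.8] 0.66
scene knob [0.568 0.018 0.157] gb mm [44.5 50.5] 0.64
steel_ring [('top', [0.478, 0.064, -0.002]), ('scene', [0.485, 0.063, -0.001])]
v_block [('top', [0.58, -0.167, -0.005]), ('scene', [0.571, -0.159, -0.001])]
plug_gauge [('top', [0.413, -0.142, 0.001]), ('scene', [0.572, -0.162, -0.005])]
oil_bottle [('top', [0.778, -0.082, -0.001]), ('scene', [0.778, -0.086, -0.002])]
grease_tin [('top', [0.764, 0.072, 0.001]), ('scene', [0.761, 0.069, -0.003])]
gearbox [('top', [0.541, -0.043, -0.004]), ('scene', [0.538, -0.043, -0.001])]
```

View pics/z.png

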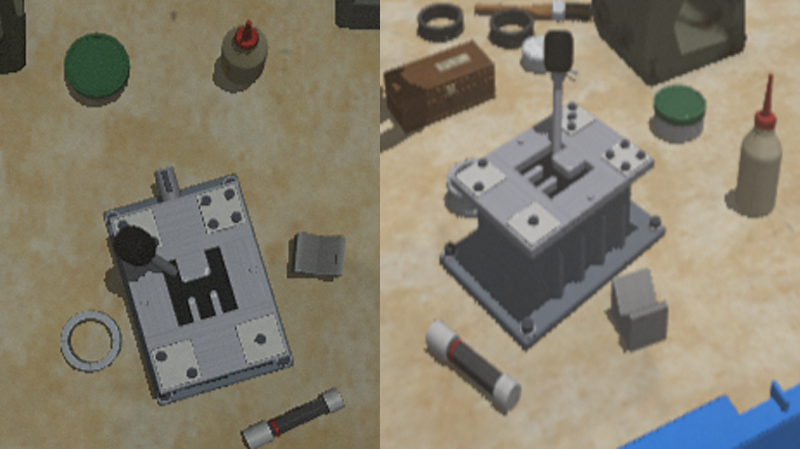

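The lever leans into the three-stud slot in both views: the knob covers that plate at (135,245) in the top crop. The loose items haven't moved. Handing in.

```bash
python3 -c "
from h import *
robot.job_done(); print(robot.get_obs()['time_s'])"
```

```text
the job is handed in; nothing more can be done
the job is handed in; nothing more can be done
```

The gearbox is in third: I pushed the lever with closed fingertips out of park, along the cross channel to the +y stop, and home into the three-stud slot. I then moved the arm clear and handed in at about 15 s on the robot clock. The lever was never between the fingers and didn't enter any other marked slot.

- **Stops:** the force rose to about 6 N at the end of the cross channel and about 8 N at the end of the slot. Moving the lever takes about 1.3 N, so I took both as the stops.
- **Knob position:** my last check put the knob at about x = 44, y = 49 mm in the gearbox frame, 156 mm high. Fully home would be 47, 45 and 156 mm. The 3–4 mm difference is within the cameras' error, and I relied on the stop force to call it fully home.
- **Fingertip position:** the fingertips ended about 10 mm further forward at the stop than my estimate of their shape predicted. I did not find out why.
- **Loose items:** the top camera showed the ring, V-block, plug gauge, oil bottle and grease tin where they started, within about 5 mm. The scene camera agreed except for the plug gauge, where its reading was wrong and fell on the V-block; the picture shows the gauge in place.

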